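# Press the battery pack home under the dock's contact spring and switch the dock on

### The arm

A 6-joint arm with a two-finger parallel gripper is mounted at the origin on a cart in front of the work surface, level with it; the furniture and walls round the work are solid. World frame = base frame: x ahead of the robot, y to its left, z up, the work surface at z = 0. Lengths are in m, angles in rad, forces in N, time in s.
With the tool pointing down it reaches from about 0.3 to 0.775 m from the base axis. Payload 14.6 kg.
Tool frame: the origin (TCP) lies on the centre line of the jaws, within the pads' length; the fingertips stand 19 mm ahead of it and the grasp point (between the pads) is the TCP; y points along the fingers, x is the direction in which the jaws open and shut, and the axes are right-handed (so a half turn about y gives the same grasp; the last joint's range is limited). The gripper opens to 94 mm and grips with 3 to 60 N. Pads are 16 mm wide; open, the fingers measure 119 mm over their backs; the gripper's body (75 mm by 177 mm) begins 78 mm behind the grasp point.
Start: joints at [-1.248, 0.3, 1.521, -0, 1.321, -0.067], TCP at [0.209, -0.509, 0.201] pointing down, gripper open.
Joint ranges: [-3.03, 3.03], [-0.79, 2.21], [0.23, 2.52], [-1.04, 4.18], [0, 3.07], [-2.55, 2.55]. Speed limits (rad/s): [2.22, 2.22, 2.57, 3.14, 3.14, 3.14].

### API

Orientations are given as [roll, pitch, yaw] about the fixed x, y, z axes, in that order (R = Rz(yaw) Ry(pitch) Rx(roll)).
In Python, from station import ctrl, optics gives the robot as it stands.
- The arm moves only by the tool jog_arm, never from a script. Its argument "targets" is a list of rows, each a list of 3 entries, a list of its own where there are three numbers: the finger opening in cm, from 0 to 9.4, then the shift along the tool's x, y, z in cm, then the turn about the tool's y in rad. A call has 1 to 10 rows; each row is the pose to reach, as a shift and turn from the pose commanded when the call began, along the tool's axes at that moment; what a row does not reach only later rows make up. A row lasts 1/10 s, in which the tool goes at most 50 mm and 8.59 degrees, less where a joint would pass 70% of its speed; a pose out of reach is approached as far as the arm can. A call with a gripper value outside its range is refused whole. The fingers move at their own pace and stop on an object; "grip_force" is the grip in N (left out, the last holds). Time passes only in rows, so rows that repeat a pose let the fingers close. It gives the time, the measured TCP pose, the force and the opening at its end, in the units of the state.
- ctrl.get_obs(): the state, without advancing time (a new reading comes with each control period).
- optics.camera(name): name is "side" or "top"; returns a dict with "img" (480x640x3 uint8, red, green, blue), "range_z" (480x640 float32, m along the optical axis (not along the pixel's ray), 0 where there is no reading), "camera_matrix" (3x3 intrinsics, pixels), "world_to_cam" (4x4, takes a point from world to camera coordinates). Camera axes: x right, y up, looking along -z (the intrinsics and any distortion apply to the point x, -y, -z); pixel columns grow to the right and rows downward; lengths in m; the calibration is good to about 2 mm. A picture is of the moment at which its call begins.
- ctrl.hand_in(): hands the job in, once; it reports no verdict.
The state is a dict: "time_s": time; "qpos": joint angles; "joint_vel": joint speeds; "tau": joint torques, N m; "ee_pos": TCP position; "eef_rot": TCP orientation; "force": force on the tool from outside, world axes, zero at the start; "moment": the same for the moment, N m; "grip_width": finger opening in m.
Only numpy, scipy, OpenCV 4.12 (cv2) and the standard library are available. Lean on these libraries where they do the work, as an engineer would, in place of code of your own. Each camera call takes 0.05 s, during which the arm holds its last target. There are 200 camera calls.

### The job

The battery pack with the yellow label lies loose in the open bay of the grey battery dock. With your fingertips on top of it, behind its thumb rib, press it flat on the bay floor and keep it pressed down hard while you slide it forward over the sprung latch and under the brass contact spring, until it is fully home against the stop and the latch has snapped up into the notch beneath it. Then press the dock's green power button fully down and let go of it; do not press it before the pack is home, never pick the pack up, and leave the other things on the bench where they are.

Things in the scene. Friction and masses are not known exactly. Their poses are not given: they have to be found in the camera images.
- dock: grey battery dock, fixed to the bench, 182 mm long (its x), 64 wide, 40 high. Origin: centre of its underside. +x is the sliding direction, from the open mouth (x = -91 mm) to the housing (x = 55 to 91, 40 high, green button on top, red and black terminals behind). Bay: floor 18 mm above the bench, 49 wide, side walls 8 mm above the floor, open on top and at the mouth
- latch_foot (a point): foot of the steel latch tooth's ramp, on the bay floor in the middle: x = 13 mm in the dock's frame (axes as the dock's). The tooth is 16 mm wide, rises to 5 mm above the floor at x = 25 and has a square front face at x = 28
- bridge_edge (a point): lower edge, mouth side, of the bridge bar across the bay: x = 31 mm in the dock's frame, 15 mm above the bay floor (axes as the dock's). The bar is 7 mm thick along x, its top 22 mm above the floor. Behind it two brass leaf contacts hang into the bay. A nose that rides up on the tooth strikes this bar and goes no farther
- bay_stop (a point): foot of the stop (the housing's front face) on the bay floor: x = 55 mm in the dock's frame (axes as the dock's). The pack's nose rests on it when fully home
- pack: black battery pack, yellow label, 78 mm long (its x, nose to +x as the dock's), 46 wide, 13 thick, about 0.14 kg, loose on the bay floor. Origin: centre of its underside. Brass pads on the nose; yellow thumb rib across the top; latch notch in the underside. At first its nose is 3 to 23 mm short of the latch ramp's foot; fully home its origin is at x = 16 mm in the dock's frame
- pack_rib (a point): foot of the yellow thumb rib's rear face on the pack's top surface, in the middle: x = 8, y = 0, z = 13 mm in the pack's frame. The rib is 3 mm high, 3 mm thick and 38 mm wide; behind it the top is flat to the tail, 47 mm. Press just behind the rib and push against it. With the pack home the rib stands 4 mm short of the bridge bar
- latch (a joint): how far the sprung latch tooth is pressed down, m: 0 fully up, 0.005 flush with the bay floor. Its spring takes 3 N to start and 5 N to hold flush; pressing near the middle of the pack takes about twice that, so press with some 10 to 20 N. It snaps back to 0 in the pack's notch in the last 2 mm before the stop
- contact_spring (a joint): angle by which the brass leaf contacts are lifted, rad: 0 hanging free, about 0.26 with the pack's nose under them, where they press down with about 6 N
- power_button (a joint): travel of the green power button, m: 0 up, 0.004 fully down (5 N); springs back
- power_button_top (a point): centre of the top face of the round green power button, 18 mm in diameter, in a black collar on the dock's housing (x = 73 mm in the dock's frame); it stands 8 mm above the collar, 10 mm above the housing, and is pressed straight down
- spare_pack: second pack of the same size with a blue label and rib, lying loose on the bench to the left of the dock; leave alone. Origin: centre of its underside
- pliers: pointed pliers with yellow grips, 50x102x11 mm, lying loose to the right of the dock; leave alone. Origin: centre of the underside
- orange_mug: orange mug, 69x90x68 mm, loose; leave alone. Origin: centre of its underside
- solder_reel: reel of solder, 86x62x35 mm, loose; leave alone. Origin: centre of its underside
- parts_tray: blue divided tray with small screws, 66x110x22 mm, loose; leave alone. Origin: centre of its underside

How it is judged:
By the outcome, as a careful person would: the job done as asked, in the order asked, and still so for the second after the job is handed in, with the robot touching nothing.
It also fails if it takes over 48 s, if anything falls off the work surface, if the arm or the gripper's body presses on something with over 40 N, if the wrist force passes 120 N, or if a joint passes its speed limit or range.

## Working session

There is one attempt and no reset: what is moved stays moved. The work goes in short steps, Python scripts to look and compute and a tool call to move; the robot and the scene stay as the last step left them, time stands still between calls to the robot, and variables do not carry over. Pictures are saved under pics/ and viewed, about 8 in all and at most 12, crops included, and the job is handed in when it is done.

Besides the shell and the picture viewer there is one more tool, called after ">>>" in YAML: its name, and indented under it one key for each argument. jog_arm: Moves the arm, as the interface text tells. Its arguments: {"type":"object","properties":{"targets":{"type":"array","items":{"type":"array"}},"grip_force":{"type":"number"}},"required":["targets"]}

```bash
ls; mkdir -p pics
python3 - <<'E'
from station import ctrl, optics
import cv2,numpy as np
print(ctrl.get_obs())
for n in("top","side"):
    c=optics.camera(n); np.savez(n+".npz",**c); cv2.imwrite(f"pics/{n}0.png",c["img"][...,::-1]); print(n,c["camera_matrix"],c["world_to_cam"])
E
```

```text
pics
{'time_s': 0.0, 'qpos': array([-1.24763396e+00,  3.00477209e-01,  1.52160030e+00, -2.87095716e-05,
        1.32068040e+00, -6.66169718e-02]), 'joint_vel': array([-5.04035112e-05, -3.04114833e-04, -7.86050031e-04,  1.29877061e-03,
       -2.30439440e-03, -1.00331691e-03]), 'tau': array([ 2.45981873e-04, -5.31799686e+01, -3.52739668e+01,  7.08237151e-02,
        2.44207936e-02, -1.11051977e-04]), 'ee_pos': array([ 0.20888646, -0.50849549,  0.20047485]), 'eef_rot': array([-1.57074650e+00,  1.16451907e-03, -1.18100984e+00]), 'force': array([-0.17118698,  0.55030977,  0.62683307]), 'moment': array([ 0.00049931, -0.02429492, -0.04939613]), 'grip_width': 0.09425677228629216}
top [[526.26031505   0.         311.54811052]
 [  0.         526.26031505 235.0048193 ]
 [  0.           0.           1.        ]] [[ 0.02049199 -0.99963202 -0.01777372 -0.0494109 ]
 [ 0.98971295  0.01776456  0.14196021 -0.54927037]
 [-0.14159223 -0.02049993  0.98971278 -1.16658725]
 [ 0.          0.          0.          1.        ]]
side [[459.80097196   0.         314.5711435 ]
 [  0.         459.80097196 241.25375463]
 [  0.           0.           1.        ]] [[ 0.9334505   0.35862741  0.00751939 -0.4998103 ]
 [-0.17932559  0.44839606  0.87566164  0.05590304]
 [ 0.3106646  -0.81873522  0.4828666  -1.54001593]
 [ 0.          0.          0.          1.        ]]
```

View pics/top0.png

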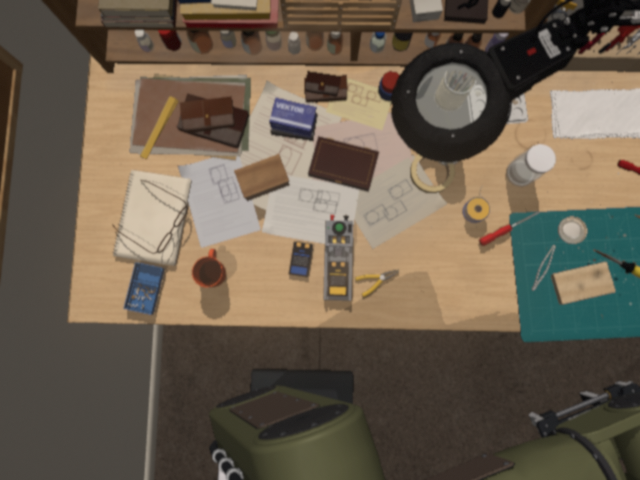

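View pics/side0.png

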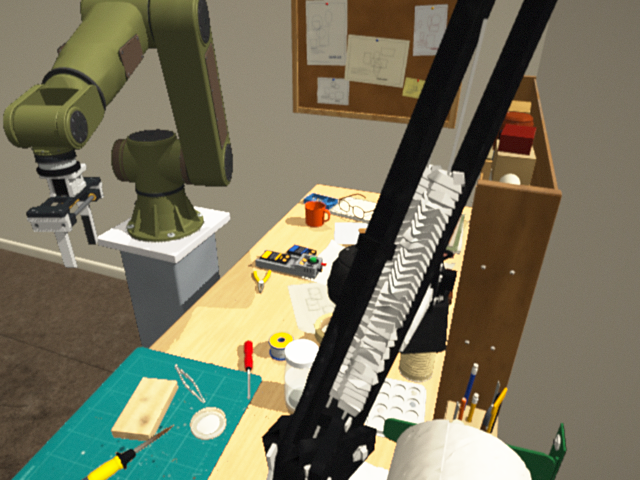

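```bash
cat > h.py <<'E'
import numpy as np,cv2
def load(n): return dict(np.load(n+".npz"))
def world(c,u,v,z=None):
    """pixel -> world; at height z, else by depth"""
    K,T=c["camera_matrix"],c["world_to_cam"]; R,t=T[:3,:3],T[:3,3]
    d=R.T@np.array([(u-K[0,2])/K[0,0],-(v-K[1,2])/K[1,1],-1]); o=-R.T@t
    s=c["range_z"][int(round(v)),int(round(u))] if z is None else (z-o[2])/d[2]
    return o+s*d
def proj(c,P):
    q=np.asarray(P)@c["world_to_cam"][:3,:3].T+c["world_to_cam"][:3,3]
    K=c["camera_matrix"]; return np.stack([K[0,0]*q[...,0]/-q[...,2]+K[0,2],K[1,1]*q[...,1]/q[...,2]+K[1,2]],-1)
def rect(c,x0,x1,y0,y1,z,s):
    """orthophoto of plane z, s px/m: image up=+x, left=+y"""
    g=np.meshgrid(np.arange(x1,x0,-1/s),np.arange(y1,y0,-1/s),indexing="ij")
    uv=proj(c,np.stack([g[0],g[1],0*g[0]+z],-1)).astype(np.float32)
    return cv2.remap(c["img"],uv[...,0],uv[...,1],cv2.INTER_CUBIC)
E
python3 - <<'E'
from h import *
c=load("top");s=load("side")
for p in[(340,235),(339,260),(338,290),(300,260),(340,310)]: print(p,world(c,*p).round(4))
a=c["img"][205:310,285:405]; a=cv2.resize(a,None,fx=5,fy=5,interpolation=cv2.INTER_CUBIC)
cv2.imwrite("pics/z1.png",a[...,::-1])
b=s["img"][225:300,240:345]; b=cv2.resize(b,None,fx=7,fy=7,interpolation=cv2.INTER_CUBIC)
cv2.imwrite("pics/z2.png",b[...,::-1])
E
```

```text
(340, 235) [ 0.5515 -0.104   0.0371]
(339, 260) [ 0.496  -0.1031  0.0166]
(338, 290) [ 0.4264 -0.1014  0.0275]
(300, 260) [ 0.4944 -0.0128  0.0157]
(340, 310) [ 0.3815 -0.1073  0.005 ]
```

View pics/z1.png

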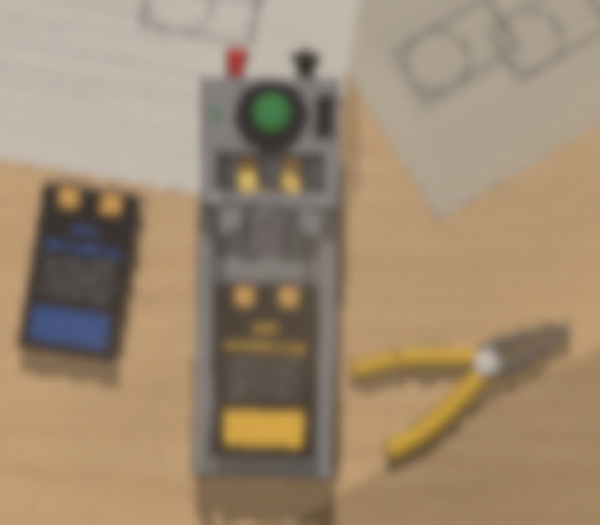

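View pics/z2.png

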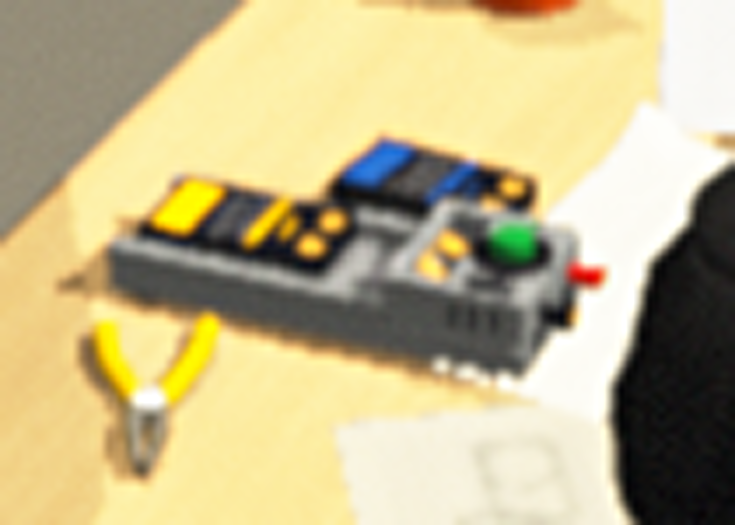

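Run:
```python
from h import *
from scipy.optimize import least_squares
c=load("top");s=load("side")
pt=lambda x,y:np.array([285+(x+.5)/5-.5,205+(y+.5)/5-.5])
ps=lambda x,y:np.array([240+(x+.5)/7-.5,225+(y+.5)/7-.5])
T=[((73,0,50),(271,112)),((91,32,40),(202,80)),((91,-32,40),(340,80)),((-91,32,26),(196,474)),((-91,-32,26),(334,474)),((31,0,40),(268,207))]
S=[((73,0,50),(516,238)),((91,-32,40),(522,322)),((-91,-32,26),(112,245)),((91,-32,0),(522,376)),((91,32,40),(577,235)),((-91,-32,0),(115,288))]
def W(P,q): 
    x,y,a=q; P=np.array(P)/1000; return np.array([x+P[0]*np.cos(a)-P[1]*np.sin(a),y+P[0]*np.sin(a)+P[1]*np.cos(a),P[2]])
def fit(use):
    f=lambda q:np.concatenate([proj(cc,W(P,q[:3]))-g(*m) for cc,L,g in use for P,m in L])
    r=least_squares(f,[.5,-.1,0],x_scale=[.1,.1,.1],loss="soft_l1"); print(r.x.round(4),(r.fun*2).round(1)); return r.x
fit([(c,T,pt)]);fit([(s,S,ps)]);q=fit([(c,T,pt),(s,S,ps)])
qt=fit([(c,T,pt)])
def dk(p,q): a=q[2];d=p[:2]-q[:2];return (1000*np.array([d[0]*np.cos(a)+d[1]*np.sin(a),-d[0]*np.sin(a)+d[1]*np.cos(a)])).round(1)
for n,m,z in[("nose",(267,284),.031),("rib",(265,346),.034),("tailL",(214,457),.031),("tailR",(314,457),.031)]:
    print(n,dk(world(c,*pt(*m),z),qt))
for n,m,z in[("rib",(270,222),.034),("noseR",(328,272),.031)]: print("side",n,dk(world(s,*ps(*m),z),q))
for x in(.40,.45): print(x,[world(c,*pt(265,0),.03)[1]])
```

```text
[ 0.4949 -0.1007  0.0021] [-0.1  0.1 -0.5 -1.6  0.1 -0.8 -0.6  0.7  0.6  1.7  0.4 -0.1]
[ 0.4961 -0.0971 -0.0532] [-0.7  0.2 -0.  -3.2 -0.4 -1.7 -0.2  6.3  3.  -0.7 -0.3  1.6]
[ 0.4951 -0.1002 -0.0062] [ 0.  -0.1 -0.3 -2.1  0.3 -0.8 -1.6  0.2 -0.5  1.7  0.2 -0.3 -1.3 -0.
  0.7 -3.6 -2.7  0.9  0.5  5.9  1.7 -1.5 -2.5  4.2]
[ 0.4949 -0.1007  0.0021] [-0.1  0.1 -0.5 -1.6  0.1 -0.8 -0.6  0.7  0.6  1.7  0.4 -0.1]
nose [-3.5  0.2]
rib [-32.1   0.9]
tailL [-82.6  23.4]
tailR [-81.7 -21.9]
side rib [-31.5  -0.3]
side noseR [  4.  -22.1]
0.4 [np.float64(-0.09775058181673081)]
0.45 [np.float64(-0.09775058181673081)]
```

>>> jog_arm:
  targets:
    - [0, [-2.87, 0.5, 3.76], 0.04]
    - [0, [-5.73, 1.0, 7.52], 0.08]
    - [0, [-8.6, 1.5, 11.28], 0.12]
    - [0, [-11.46, 2.0, 15.04], 0.16]
    - [0, [-14.33, 2.5, 18.8], 0.2]
    - [0, [-17.2, 3, 22.57], 0.24]
    - [0, [-20.06, 3.5, 26.33], 0.28]
    - [0, [-22.93, 4, 30.09], 0.32]
    - [0, [-25.8, 5, 33.85], 0.36]
    - [0, [-28.66, 6, 37.61], 0.388]
  grip_force: 20

```text
time_s: 1.1
ee_pos: [0.4486, -0.0988, 0.1408]
eef_rot: [-1.57, -0.0, -1.571]
force: [1.1, -1.4, 0.3]
grip_width: 0.0171
```

>>> jog_arm:
  targets:
    - [0, [0, 0, 0], 0]
    - [0, [0, 0, 0], 0]
    - [0, [0, 0, 0], 0]

```text
time_s: 1.4
ee_pos: [0.4477, -0.1014, 0.1412]
eef_rot: [-1.571, -0.0, -1.569]
force: [0.1, 0.4, 0.6]
grip_width: 0.0003
```

>>> jog_arm:
  targets:
    - [0, [-0.05, 3, 0], 0]
    - [0, [-0.05, 5.5, 0], 0]
    - [0, [-0.05, 7, 0], 0]
    - [0, [-0.05, 8, 0], 0]
    - [0, [-0.05, 8, 0], 0]
    - [0, [-0.05, 8, 0], 0]

```text
time_s: 2.0
ee_pos: [0.4482, -0.1008, 0.0617]
eef_rot: [-1.57, -0.0, -1.57]
force: [-0.0, -0.8, 0.3]
grip_width: -0.0001
```

Run:
```python
from h import *
from station import ctrl,optics
o=ctrl.get_obs();print(o["ee_pos"],o["force"],o["eef_rot"])
s=optics.camera("side");t=optics.camera("top")
b=cv2.resize(s["img"][205:285,230:335],None,fx=6,fy=6,interpolation=cv2.INTER_CUBIC)
a=cv2.resize(t["img"][205:310,305:370],None,fx=4.57,fy=4.57,interpolation=cv2.INTER_CUBIC)
cv2.imwrite("pics/z3.png",b[...,::-1])
```

```text
[ 0.44817928 -0.10082573  0.06174462] [-0.03601383 -0.76438829  0.27080509] [-1.57003534e+00 -2.64597883e-04 -1.56984195e+00]
```

View pics/z3.png

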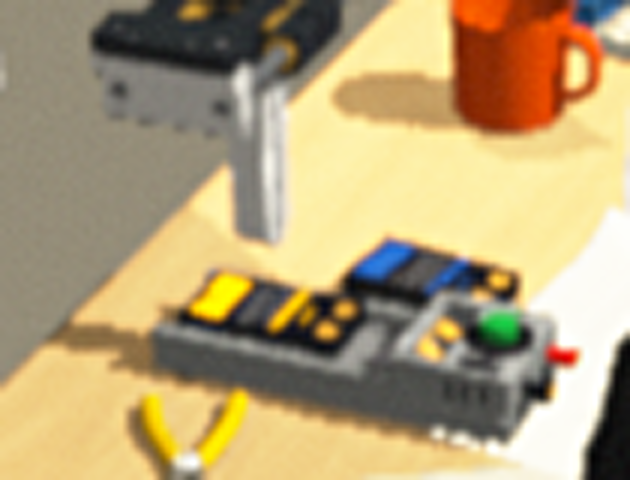

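Run:
```python
from h import *
s=load("side")
for P in[(.448,-.101,.0427),(.456,-.101,.0427),(.448,-.101,.0617),(.448,-.101,.031),(.461,-.101,.031),(.464,-.101,.034)]:
    u=proj(s,np.array(P)); print(P,((u-[230,205]+.5)*6-.5).round())
```

```text
(0.448, -0.101, 0.0427) [260. 289.]
(0.456, -0.101, 0.0427) [275. 292.]
(0.448, -0.101, 0.0617) [259. 254.]
(0.448, -0.101, 0.031) [261. 310.]
(0.461, -0.101, 0.031) [286. 315.]
(0.464, -0.101, 0.034) [292. 311.]
```

Run:
```python
from h import *
from station import ctrl,optics
o=ctrl.get_obs();print(o["time_s"],o["ee_pos"],o["qpos"])
s=optics.camera("side")
for v in range(225,262,2): 
    print(v,[ (world(s,u,v)*1000).round().astype(int).tolist() for u in(270,273,276)])if 0 else print(v,[(lambda w:w)((lambda d:(world(dict(s),u,v)*1000).round().astype(int).tolist())(0)) for u in(270,273,276)])
```

```text
2.1 [ 0.44841097 -0.10059124  0.06193654] [-3.00420347e-01  2.77650118e-01  1.90986685e+00  3.82996657e-05
  9.52560500e-01  1.26894038e+00]
225 [[483, -180, 174], [457, -111, 136], [459, -98, 131]]
227 [[482, -179, 168], [457, -111, 131], [460, -99, 126]]
229 [[449, -114, 124], [458, -114, 126], [461, -102, 121]]
231 [[448, -113, 118], [457, -113, 120], [459, -98, 112]]
233 [[448, -113, 112], [455, -109, 111], [459, -99, 107]]
235 [[446, -110, 103], [456, -113, 107], [458, -97, 100]]
237 [[446, -110, 97], [456, -112, 100], [457, -97, 93]]
239 [[446, -111, 91], [454, -108, 92], [457, -97, 87]]
241 [[446, -111, 85], [457, -115, 89], [456, -95, 79]]
243 [[447, -113, 80], [455, -112, 81], [458, -98, 75]]
245 [[387, 2, 1], [451, -105, 71], [458, -100, 69]]
247 [[392, -7, 0], [404, -13, 5], [408, 1, -1]]
249 [[397, -19, 0], [406, -17, 1], [415, -14, 1]]
251 [[429, -82, 34], [433, -70, 28], [421, -27, 3]]
253 [[433, -89, 32], [441, -87, 33], [450, -85, 34]]
255 [[437, -99, 32], [446, -96, 32], [454, -94, 33]]
257 [[443, -110, 33], [450, -106, 32], [458, -102, 31]]
259 [[447, -119, 32], [455, -117, 33], [463, -113, 32]]
261 [[447, -119, 26], [458, -122, 29], [468, -124, 33]]
```

>>> jog_arm:
  targets:
    - [0, [0, 0.8, -0.2], 0]
    - [0, [0, 0.9, -0.2], 0]
    - [0, [0, 1.1, -0.2], 0]
    - [0, [0, 1.1, -0.2], 0]

```text
time_s: 2.55
ee_pos: [0.4459, -0.1001, 0.0498]
eef_rot: [-1.571, 0.0, -1.569]
force: [0.1, -0.1, 0.5]
grip_width: 0.0005
```

>>> jog_arm:
  targets:
    - [0, [0, 0.3, 0], 0]
    - [0, [0, 0.6, 0], 0]
    - [0, [0, 0.9, 0], 0]
    - [0, [0, 0.9, 0], 0]

```text
time_s: 2.95
ee_pos: [0.4458, -0.1001, 0.0406]
eef_rot: [-1.571, 0.0, -1.569]
force: [-0.3, -0.7, -0.7]
grip_width: 0.0003
```

>>> jog_arm:
  targets:
    - [0, [0, 0.4, 0], 0]
    - [0, [0, 0.8, 0], 0]
    - [0, [0, 1.1, 0], 0]
    - [0, [0, 1.1, 0], 0]

```text
time_s: 3.35
ee_pos: [0.4457, -0.1001, 0.0296]
eef_rot: [-1.572, 0.0, -1.569]
force: [0.5, 0.2, 0.7]
grip_width: 0.0004
```

>>> jog_arm:
  targets:
    - [0, [0, 0.1, 0], 0]
    - [0, [0, 0.2, 0], 0]
    - [0, [0, 0.2, 0], 0]

```text
time_s: 3.65
ee_pos: [0.446, -0.1002, 0.028]
eef_rot: [-1.571, -0.0, -1.569]
force: [0.2, -0.8, 0.2]
grip_width: 0.0003
```

>>> jog_arm:
  targets:
    - [0, [0, 0.1, 0], 0]
    - [0, [0, 0.2, 0], 0]
    - [0, [0, 0.2, 0], 0]

```text
time_s: 3.95
ee_pos: [0.4464, -0.1003, 0.0268]
eef_rot: [-1.57, -0.0, -1.569]
force: [-3.2, -0.9, 11.9]
grip_width: 0.0002
```

>>> jog_arm:
  targets:
    - [0, [0, 0.1, 0], 0]
    - [0, [0, 0.1, 0], 0]
    - [0, [0, 0.1, 0], 0]

```text
time_s: 4.25
ee_pos: [0.4469, -0.1005, 0.0267]
eef_rot: [-1.568, -0.001, -1.569]
force: [-6.2, 1.1, 22.9]
grip_width: 0.0003
```

>>> jog_arm:
  targets:
    - [0, [0, 0.05, 0], 0]
    - [0, [0, 0.1, 0], 0]
    - [0, [0, 0.1, 0], 0]

```text
time_s: 4.55
ee_pos: [0.4475, -0.1006, 0.0266]
eef_rot: [-1.567, -0.001, -1.569]
force: [-8.7, 2.6, 37.6]
grip_width: 0.0004
```

>>> jog_arm:
  targets:
    - [0, [0, -0.12, 0], 0]
    - [0, [0, -0.12, 0.1], 0]
    - [0, [0, -0.12, 0.25], 0]
    - [0, [0, -0.12, 0.4], 0]
    - [0, [0, -0.12, 0.5], 0]
    - [0, [0, -0.12, 0.6], 0]
    - [0, [0, -0.12, 0.6], 0]

```text
time_s: 5.25
ee_pos: [0.453, -0.1006, 0.0267]
eef_rot: [-1.568, -0.001, -1.569]
force: [-4.3, -0.3, 20.8]
grip_width: 0.0007
```

```bash
cat > look.py <<'E'
import sys
from h import *
from station import ctrl,optics
o=ctrl.get_obs();print(o["time_s"],o["ee_pos"],o["force"].round(1))
s=optics.camera("side")
b=cv2.resize(s["img"][205:285,230:335],None,fx=6,fy=6,interpolation=cv2.INTER_CUBIC)
cv2.imwrite(f"pics/{sys.argv[1]}.png",b[...,::-1]); np.savez("side_"+sys.argv[1],**s)
E
python3 look.py a1
```

```text
5.25 [ 0.45296103 -0.10058852  0.02674015] [-4.3 -0.3 20.8]
```

View pics/a1.png

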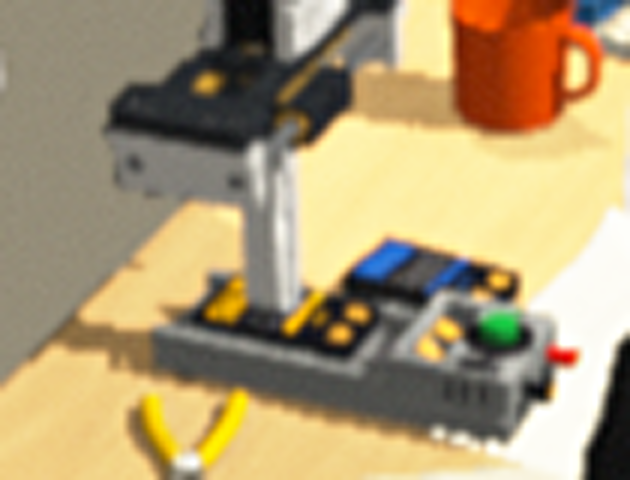

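>>> jog_arm:
  targets:
    - [0, [0, 0, 0.15], 0]
    - [0, [0, 0, 0.3], 0]
    - [0, [0, 0, 0.45], 0]
    - [0, [0, 0, 0.6], 0]
    - [0, [0, 0, 0.75], 0]
    - [0, [0, 0, 0.9], 0]
    - [0, [0, 0, 1.05], 0]
    - [0, [0, 0, 1.2], 0]
    - [0, [0, 0, 1.2], 0]

```text
time_s: 6.2
ee_pos: [0.4648, -0.1006, 0.0267]
eef_rot: [-1.569, -0.001, -1.569]
force: [-5.5, 0.0, 20.4]
grip_width: 0.0007
```

>>> jog_arm:
  targets:
    - [0, [0, 0, 0.1], 0]
    - [0, [0, 0, 0.2], 0]
    - [0, [0, 0, 0.3], 0]
    - [0, [0, 0, 0.4], 0]
    - [0, [0, 0, 0.5], 0]
    - [0, [0, 0, 0.6], 0]
    - [0, [0, 0, 0.7], 0]
    - [0, [0, 0, 0.8], 0]

```text
time_s: 7.0
ee_pos: [0.4725, -0.1005, 0.0267]
eef_rot: [-1.57, -0.001, -1.569]
force: [-7.7, 0.2, 22.2]
grip_width: 0.0005
```

>>> jog_arm:
  targets:
    - [0, [0, 0, 0.1], 0]
    - [0, [0, 0, 0.2], 0]
    - [0, [0, 0, 0.3], 0]
    - [0, [0, 0, 0.4], 0]
    - [0, [0, 0, 0.5], 0]
    - [0, [0, 0, 0.6], 0]
    - [0, [0, 0, 0.7], 0]
    - [0, [0, 0, 0.8], 0]

```text
time_s: 7.8
ee_pos: [0.4808, -0.1005, 0.0267]
eef_rot: [-1.569, -0.001, -1.569]
force: [-5.3, -0.1, 19.0]
grip_width: 0.0003
```

>>> jog_arm:
  targets:
    - [0, [0, 0, 0.1], 0]
    - [0, [0, 0, 0.2], 0]
    - [0, [0, 0, 0.3], 0]
    - [0, [0, 0, 0.4], 0]
    - [0, [0, 0, 0.5], 0]
    - [0, [0, 0, 0.6], 0]
    - [0, [0, 0, 0.7], 0]
    - [0, [0, 0, 0.8], 0]

```text
time_s: 8.6
ee_pos: [0.4888, -0.1005, 0.0267]
eef_rot: [-1.569, -0.001, -1.569]
force: [-5.0, 0.2, 19.4]
grip_width: 0.0003
```

```bash
python3 look.py a2
```

```text
8.6 [ 0.48881566 -0.10051089  0.0267474 ] [-5.   0.2 19.4]
```

View pics/a2.png

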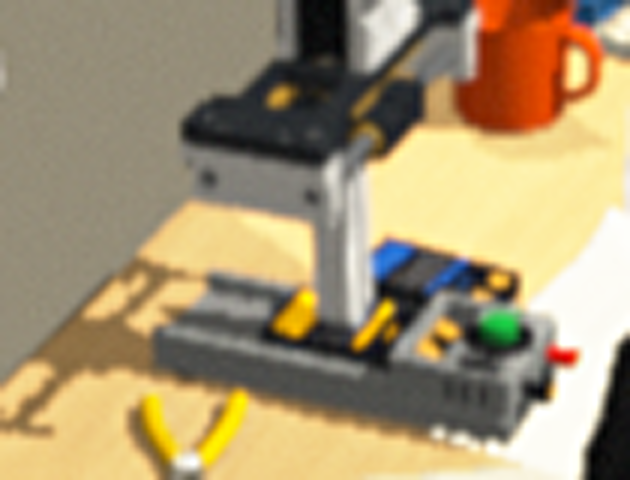

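>>> jog_arm:
  targets:
    - [0, [0, 0, 0.1], 0]
    - [0, [0, 0, 0.2], 0]
    - [0, [0, 0, 0.3], 0]
    - [0, [0, 0, 0.4], 0]
    - [0, [0, 0, 0.5], 0]
    - [0, [0, 0, 0.6], 0]
    - [0, [0, 0, 0.7], 0]
    - [0, [0, 0, 0.8], 0]
    - [0, [0, 0, 0.9], 0]
    - [0, [0, 0, 1.0], 0]

```text
time_s: 9.65
ee_pos: [0.498, -0.1004, 0.0267]
eef_rot: [-1.571, -0.001, -1.569]
force: [-10.7, 0.4, 22.9]
grip_width: 0.0005
```

>>> jog_arm:
  targets:
    - [0, [0, 0, 0.1], 0]
    - [0, [0, 0, 0.2], 0]
    - [0, [0, 0, 0.3], 0]
    - [0, [0, 0, 0.4], 0]
    - [0, [0, 0, 0.5], 0]
    - [0, [0, 0, 0.6], 0]

```text
time_s: 10.25
ee_pos: [0.5043, -0.1004, 0.0267]
eef_rot: [-1.57, -0.001, -1.569]
force: [-8.6, 0.4, 21.3]
grip_width: 0.0005
```

>>> jog_arm:
  targets:
    - [0, [0, 0, 0.1], 0]
    - [0, [0, 0, 0.2], 0]
    - [0, [0, 0, 0.3], 0]
    - [0, [0, 0, 0.4], 0]

```text
time_s: 10.65
ee_pos: [0.508, -0.1005, 0.0267]
eef_rot: [-1.571, -0.001, -1.569]
force: [-10.9, -0.7, 23.2]
grip_width: 0.0008
```

>>> jog_arm:
  targets:
    - [0, [0, 0, 0.1], 0]
    - [0, [0, 0, 0.2], 0]
    - [0, [0, 0, 0.2], 0]

```text
time_s: 10.95
ee_pos: [0.5089, -0.1005, 0.0267]
eef_rot: [-1.573, -0.0, -1.569]
force: [-18.6, -0.7, 29.9]
grip_width: 0.0002
```

>>> jog_arm:
  targets:
    - [0, [0, -0.03, 0.1], 0]
    - [0, [0, -0.03, 0.15], 0]
    - [0, [0, -0.03, 0.15], 0]

```text
time_s: 11.25
ee_pos: [0.5091, -0.1005, 0.0267]
eef_rot: [-1.577, -0.0, -1.569]
force: [-27.4, -3.1, 33.1]
grip_width: 0.0006
```

```bash
python3 look.py a3
```

```text
11.25 [ 0.50913929 -0.10045279  0.02666932] [-27.4  -3.1  33.1]
```

View pics/a3.png

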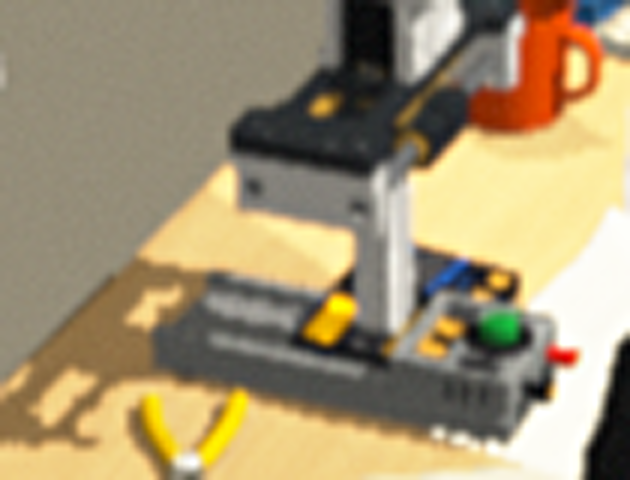

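>>> jog_arm:
  targets:
    - [0, [0, -0.1, -0.2], 0]
    - [0, [0, -0.3, -0.3], 0]
    - [0, [0, -0.8, -0.3], 0]
    - [0, [0, -2.0, -0.3], 0]
    - [0, [0, -4.5, -0.3], 0]
    - [0, [0, -7, -1], 0]
    - [0, [0, -7, -5], 0]
    - [0, [0, -7, -9], 0]
    - [0, [0, -7, -9], 0]

```text
time_s: 12.2
ee_pos: [0.4183, -0.0999, 0.096]
eef_rot: [-1.572, 0.0, -1.569]
force: [1.5, 0.1, 0.8]
grip_width: 0.0003
```

Run:
```python
from h import *
from station import ctrl,optics
o=ctrl.get_obs();print(o["time_s"],o["ee_pos"],o["force"].round(1))
s=optics.camera("side");t=optics.camera("top")
np.savez("t4",**t)
b=cv2.resize(s["img"][235:285,250:335],None,fx=7,fy=7,interpolation=cv2.INTER_CUBIC)
a=cv2.resize(t["img"][210:280,315:365],None,fx=5,fy=5,interpolation=cv2.INTER_CUBIC)
im=np.zeros((350,595+250,3),np.uint8); im[:,:595]=b; im[:,595:]=a
cv2.imwrite("pics/a4.png",im[:,:,::-1][:, 45:])
```

```text
12.2 [ 0.41831788 -0.09987908  0.09604555] [1.5 0.1 0.8]
```

View pics/a4.png

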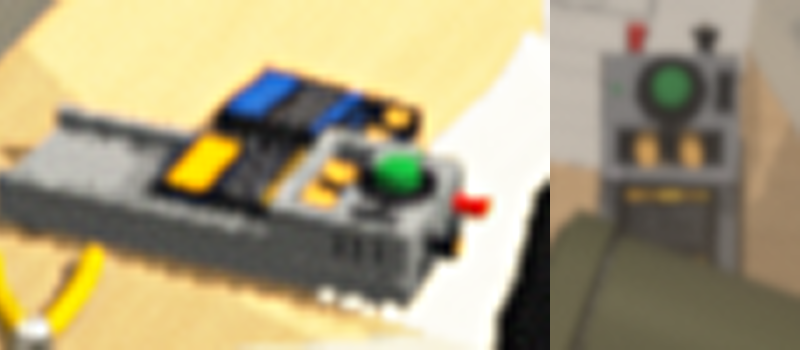

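Run:
```python
from h import *
t=load("t4");s=load("side");q=np.array([.4949,-.1007])
t_=t["img"][244:254,330:348].astype(int); y=t_[...,0]-t_[...,2]; w=np.clip(y-35,0,None); print("yellow rows",w.sum(1))
v=244+(w.sum(1)*np.arange(10)).sum()/w.sum(); print("v",v,"rib dock x",(world(t,338.4,v,.034)[0]-q[0])*1e3)
# same measure in the initial picture
i=load("top");a=i["img"][269:278,330:348].astype(int);w0=np.clip(a[...,0]-a[...,2]-35,0,None);v0=269+(w0.sum(1)*np.arange(9)).sum()/w0.sum();print(w0.sum(1),v0,(world(i,338,v0,.034)[0]-q[0])*1e3)
print("tail(side)",(world(s,279.3,262.1,.031)[:2]-q)*1e3)
g=np.argwhere((lambda m:(m[...,1]-np.maximum(m[...,0],m[...,2])>25))(t["img"][215:240,325:355].astype(int)));c=g.mean(0)+[215,325];print("button",c,world(t,c[1],c[0],.05))
```

```text
yellow rows [  0   0   0  32 426 427  41   0   0   0]
v 248.51511879049676 rib dock x 25.76671396723662
[ 70 147 121  93 318 445 228   4   0] 272.8997194950912 -30.05715612180193
tail(side) [-17.2262379  -22.47501699]
button [226.88372093 338.88372093] [ 0.56825709 -0.10078978  0.05      ]
```

Run:
```python
from h import *
t=load("top")
for p in[(398,100),(395,115),(405,135),(430,155),(455,156),(480,150),(505,110),(520,60)]: print(p,world(t,*p).round(3))
```

```text
(398, 100) [ 0.811 -0.214  0.197]
(395, 115) [ 0.787 -0.211  0.175]
(405, 135) [ 0.743 -0.231  0.177]
(430, 155) [ 0.706 -0.286  0.161]
(455, 156) [ 0.698 -0.332  0.183]
(480, 150) [ 0.713 -0.384  0.18 ]
(505, 110) [ 0.779 -0.42   0.23 ]
(520, 60) [ 0.867 -0.439  0.266]
```

>>> jog_arm:
  targets:
    - [0, [0.08, 0, 4], 0]
    - [0, [0.08, 0, 8], 0]
    - [0, [0.08, 0, 12], 0]
    - [0, [0.08, 0, 15], 0]
    - [0, [0.08, 1.5, 15], 0]
    - [0, [0.08, 3, 15], 0]
    - [0, [0.08, 4, 15], 0]
    - [0, [0.08, 4.5, 15], 0]
    - [0, [0.08, 4.5, 15], 0]

```text
time_s: 13.2
ee_pos: [0.5709, -0.1008, 0.05]
eef_rot: [-1.572, 0.0, -1.569]
force: [0.7, 0.5, 0.6]
grip_width: 0.0004
```

>>> jog_arm:
  targets:
    - [0, [0, 0.15, 0], 0]
    - [0, [0, 0.3, 0], 0]
    - [0, [0, 0.45, 0], 0]
    - [0, [0, 0.55, 0], 0]
    - [0, [0, 0.55, 0], 0]

```text
time_s: 13.7
ee_pos: [0.5716, -0.1008, 0.0453]
eef_rot: [-1.57, -0.0, -1.569]
force: [0.2, 1.2, 3.0]
grip_width: 0.0007
```

>>> jog_arm:
  targets:
    - [0, [0, 0.15, -0.05], 0]
    - [0, [0, 0.3, -0.1], 0]
    - [0, [0, 0.45, -0.1], 0]
    - [0, [0, 0.55, -0.1], 0]
    - [0, [0, 0.55, -0.1], 0]

```text
time_s: 14.2
ee_pos: [0.5713, -0.1009, 0.0419]
eef_rot: [-1.568, -0.001, -1.569]
force: [-6.1, 2.6, 25.7]
grip_width: 0.0003
```

>>> jog_arm:
  targets:
    - [0, [0, 0, 0], 0]
    - [0, [0, -0.5, 0], 0]
    - [0, [0, -1.5, 0], 0]
    - [0, [0, -4, 0], 0]
    - [0, [0, -8, 0], 0]
    - [0, [0, -11, -3], 0]
    - [0, [0, -11, -8], 0]
    - [0, [0, -11, -13], 0]
    - [0, [0, -11, -18], 0]
    - [0, [0, -11, -18], 0]

```text
time_s: 15.2
ee_pos: [0.3856, -0.1004, 0.1491]
eef_rot: [-1.573, 0.001, -1.57]
force: [0.2, -0.2, -0.4]
grip_width: -0.0001
```

Run:
```python
from h import *
from station import ctrl,optics
o=ctrl.get_obs();print(o["time_s"],o["ee_pos"],o["force"].round(1))
s=optics.camera("side");t=optics.camera("top")
w=np.clip((lambda m:m[...,0]-m[...,2])(t["img"][244:254,330:348].astype(int))-35,0,None);v=244+(w.sum(1)*np.arange(10)).sum()/w.sum()
print("rib dock x",(world(t,338.4,v,.034)[0]-.4949)*1e3)
print("button z", world(t,339,227), world(load("top"),339,227))
b=cv2.resize(s["img"][205:285,230:335],None,fx=6,fy=6,interpolation=cv2.INTER_CUBIC)
cv2.imwrite("pics/a5.png",b[...,::-1])
```

```text
15.2 [ 0.38559243 -0.10038102  0.1490652 ] [ 0.2 -0.2 -0.4]
rib dock x 25.80278902292854
button z [ 0.56762612 -0.10098393  0.05230782] [ 0.56818132 -0.10109438  0.04882813]
```

View pics/a5.png

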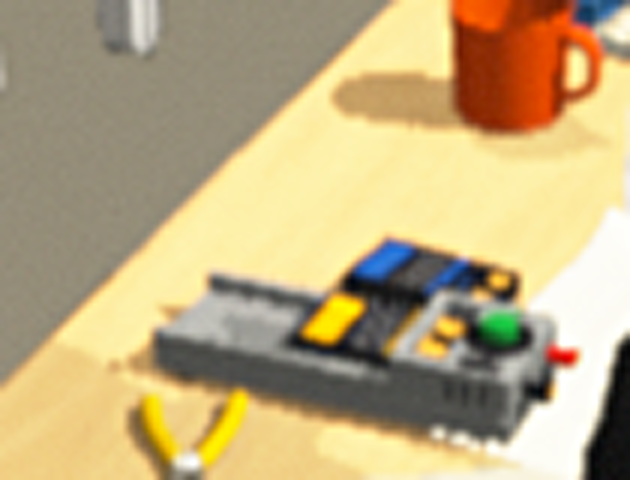

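```bash
python3 -c "
from station import ctrl
print(ctrl.hand_in())"
```

```text
the job is handed in; nothing more can be done
None
```

I pressed the pack flat with about 20 N behind its rib and slid it over the latch and under the contacts until it hit a hard stop. There, 27 N of forward push gave no further motion. I then pressed the green button to its bottom (3.5 to 4 mm of travel, 26 N), let go, backed the arm clear and handed in at about 15.3 s.

**Last checks:**
- **Pack position:** the rib's centre measured 25.8 mm in the dock's frame, against 25.5 mm expected when home. It was the same after the release and after the button press.
- **Button:** it is back up, at about 50 mm by noisy depth readings.
- **Other objects:** the spare pack, pliers and mug look undisturbed in the last picture. I did not check the reel and tray, which the arm never went near.
- **Force:** no contact, wrist force about 0.5 N.

**Not confirmed or in disagreement:**
- **Latch:** I could not see it snap up; I infer it from the hard stop and the rib position.
- **Tail reading:** one rough hand-read estimate of the pack's tail from the side camera gave -17 mm instead of -23 mm. I put this down to the blurred picture and trusted the rib measurement.
- **Fingertips:** closed, they stood about 4 mm above the reported TCP rather than 19 mm ahead of it, so I found the contact heights by feel.

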